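# Raise the keeper gate and push the tin through to the jar

## Robot

A 7-joint arm with a two-finger parallel gripper is mounted at the origin on a cart in front of the work surface, level with it; the furniture and walls round the work are solid. World frame = base frame: x ahead of the robot, y to its left, z up, the work surface at z = 0. Lengths are in m, angles in rad, forces in N, time in s.
With the tool pointing down it reaches from about 0.425 to 0.925 m from the base axis. Payload 6.8 kg.
Tool frame: the origin (TCP) lies midway between the tips of the shut fingers; the grasp point (between the pads) lies grip_depth behind it (grip_depth is the distance from the TCP to the grasp point, in m); z points along the fingers, y is the line along which they close (so a half turn about z gives the same grasp; the last joint's range is limited). The gripper opens to 88 mm and grips with 3 to 60 N. Pads are 20 mm wide; open, the fingers measure 115 mm over their backs; the gripper's body (75 mm by 178 mm) begins 61 mm behind the grasp point.
Start: joints at [1.012, 0.477, 0.022, 1.555, -0.011, 1.109, -0.083], TCP at [0.294, -0.608, 0.223] pointing down, gripper open.
Joint ranges: [-2.96, 2.96], [-0.34, 2.1], [-1.41, 1.46], [0.24, 2.44], [-1.37, 4.51], [0.17, 1.92], [-2.96, 2.96]. Speed limits (rad/s): [2.39, 2.39, 3.14, 3.14, 3.14, 3.14, 3.14].

## Interface

Orientations are given as a unit quaternion [x, y, z, w].
In Python, from cell import * gives the robot as it stands.
- The arm moves only by the tool send_rows, never from a script. Its argument "motion" is a list of rows, each a list of 7 numbers: the shift along the tool's x, y, z in mm, then the turn, a rotation vector about the tool's x, y, z in degrees, then the finger opening in mm, from 0 to 87.8. A call has 1 to 12 rows; each row is the pose to reach, as a shift and turn from the pose commanded when the call began, along the tool's axes at that moment; what a row does not reach only later rows make up. A row lasts 1/10 s, in which the tool goes at most 50 mm and 8.59 degrees, less where a joint would pass 70% of its speed; a pose out of reach is approached as far as the arm can. A call with a gripper value outside its range is refused whole. The fingers move at their own pace and stop on an object; the grip force is fixed at half the most. Time passes only in rows, so rows that repeat a pose let the fingers close. It gives the time, the measured TCP pose, the force, the opening and the grip force at its end, in the units of the state.
- get_state(): the state, without advancing time (a new reading comes with each control period).
- read_camera(name): name is "scene" or "top" or "wrist"; returns the picture (384x512x3 uint8, blue, green, red); there is no depth.
- camera_info(name): a dict with "mtx" (3x3 intrinsics, pixels), "rvec" (rotation vector, rad) and "tvec" (3), from world to camera coordinates, as OpenCV has them. Camera axes: x right, y down, z forward; pixel columns grow to the right and rows downward; lengths in m; the calibration is good to about 2 mm. A picture is of the moment at which its call begins: read the wrist's pose just before it. camera_info takes no time and is no camera call; for the wrist camera it gives the pose at the moment of the call.
- hand_in(): hands the job in; it is judged then, once.
The state is a dict: "time_s": time; "joint_positions": joint angles; "qvel": joint speeds; "effort": joint torques, N m; "position": TCP position; "orientation": TCP orientation; "contact_force": force on the tool from outside, world axes, zero at the start; "moment": the same for the moment, N m; "grip_width": opening from 0.0 (shut) to 1.0 (fully open); "grip_force": force on a finger pad.
Only numpy, scipy, OpenCV 4.12 (cv2) and the standard library are available. Lean on these libraries where they do the work, as an engineer would, in place of code of your own. Each camera call takes 0.05 s, during which the arm holds its last target. There are 200 camera calls.

## Task

On the rail, a polish tin and a screw jar stand on opposite sides of a counterweighted gate arm. Push the arm up by the roller at its end, past its balance point, so that it stays raised by itself; then push the tin along the rail, past the raised gate, until it stands right beside the jar. Only push: never lift or tip the tin, and leave the jar and everything else standing where it is.

Things in the scene. Friction and masses are not known exactly. Their poses are not given: they have to be found in the camera images.
- rail: fixed rail on the worktop: plywood deck 100 (x) x 390 (y) mm, deck top 22 mm above the worktop, running along its own y. Low aluminium edge strips and end strips, tops 36 mm above the worktop, leave a channel 82 mm wide (x) and 378 mm long, centred on the origin. Origin: centre of the underside; z up, x points away from the robot side (towards the gate hinge). At the middle of its far edge two steel cheeks (70 mm high, 74 mm apart over all) carry the gate
- gate (a joint): gate arm hinge, rad. 0 = down: the arm crosses above the channel from the hinge on the far side towards the robot, rising 16 degrees, and blocks the tin. Grows as the free end goes up and over away from the robot (axis = +y of the rail); 1.29 = arm vertical, 1.65 = raised stop, leaning back. It balances at about 1.03; below that it falls back down, above it falls on to the raised stop and stays. No spring
- gate_pivot (a point): point on the hinge axis, middle of the arm: 62 mm along +x of the rail from its origin and 55 mm above the worktop. A dark steel counterweight (32 mm diameter) sits 35 mm behind it
- gate_roller (a point): centre of the free-turning black roller at the free end of the arm: 18 mm diameter, 74 mm long along the rail's y, between two fork plates (86 mm over all), 140 mm from gate_pivot. Down it is 73 mm on the robot's side of the rail's origin and 94 mm above the worktop; it moves on a circle about gate_pivot. A horizontal push on it towards the hinge raises the arm; this needs about 2 to 4 N at first
- tin: round polish tin, dark green side and cream lid, 71 mm diameter, 56 mm high, 0.15 to 0.31 kg, standing in the channel on one side of the gate (either side). Origin: centre of its underside
- jar: round screw jar with pale ribbed lid, 66 mm diameter, 78 mm high, standing in the channel on the other side of the gate from the tin. Origin: centre of its underside. When tin and jar touch, their origins are 68 mm apart
- glue: bystander: squeeze bottle, 33 mm diameter, 112 mm high, standing on the worktop on the robot's side of the rail. Origin: centre of its underside
- tube: bystander: white tube, 35 mm diameter, 72 mm high, standing on the worktop on the robot's side of the rail. Origin: centre of its underside
- marker: bystander: felt marker 132 mm long, 16 mm thick, lying on the worktop to the left of the rail. Origin: middle of its underside
Mind the look-alikes: they are no part of the job. What is shaped like the jar but orange or purple is not meant.

How it is judged:
On the way, in this order (a step that is already met when the one before it is completed fails the run):
1. the gate arm stands raised by itself, untouched, with the tin still on its own side (value of joint gate above 1.5 rad and contact force between the fingers and gate below 0.1 N and horizontal distance between tin and jar above 0.2 m), for 0.3 s.
2. the tin stands beside the jar (horizontal distance between tin and jar below 0.085 m), for 0.2 s.
At the end, for the whole second after the job is handed in: the gate is up on its own (joint above 1.5 rad), the tin stands upright in the channel beside the jar (origins within 85 mm, i.e. a gap under about 17 mm) and at rest, and the jar stands upright within 20 mm of where it was (value of joint gate above 1.5 rad and horizontal distance between tin and jar below 0.085 m and distance of jar from where it was at the start of the episode below 0.02 m and angle between each of tin, jar's own z axis and vertical below 0.1 rad and height (world z) of tin below 0.028 m and x of tin in the frame of rail between -0.012 and 0.012 m and linear speed of tin below 0.01 m/s); the robot touches nothing.
It fails at once if the tin is lifted more than 13 mm off the deck (height (world z) of tin above 0.035 m).
It fails at once if the tin is tipped (angle between tin's own z axis and vertical above 0.35 rad).
It fails at once if the jar is tipped, or shifted more than 20 mm (distance of jar from where it was at the start of the episode above 0.02 m or angle between jar's own z axis and vertical above 0.35 rad).
It fails at once if a bystander (bottle, tube or marker) is shifted more than 30 mm (distance of any of glue, tube, marker from where it was at the start of the episode above 0.03 m).
It also fails if it takes over 58 s, if anything falls off the work surface, if the arm or the gripper's body presses on something with over 40 N, if the wrist force passes 120 N, or if a joint passes its speed limit or range.

## Working session

There is one attempt and no reset: what is moved stays moved. The work goes in short steps, Python scripts to look and compute and a tool call to move; the robot and the scene stay as the last step left them, time stands still between calls to the robot, and variables do not carry over. Pictures are saved under pics/ and viewed, at most 10 in all, crops included, and the job is handed in when it is done.

Besides the shell and the picture viewer there is one more tool, called after "Request:" as name(argument=value, ...) on one line, values as JSON. send_rows: Moves the arm, as the interface text tells. Its arguments: {"type":"object","properties":{"motion":{"type":"array"}},"required":["motion"]}

```bash
mkdir -p pics
python3 - <<'E'
from cell import *
import cv2,numpy as np
s=get_state();print(s['time_s'],s['position'],s['orientation'],s['grip_width'])
for n in ("scene","top"):
    im=read_camera(n);cv2.imwrite(f"pics/{n}0.png",im)
    i=camera_info(n);print(n,i)
E
```

```text
0.0 [ 0.29384678 -0.60703352  0.22171215] [ 9.74697983e-01  2.23524179e-01 -2.58664829e-04 -8.46691649e-04] 0.9978782946594761
scene {'mtx': array([[458.08906037,   0.        , 253.12190982],
       [  0.        , 458.08906037, 200.27669711],
       [  0.        ,   0.        ,   1.        ]]), 'rvec': array([ 0.78048215, -2.41910321,  1.26834661]), 'tvec': array([0.40354564, 0.23822297, 1.08718127])}
top {'mtx': array([[475.77371616,   0.        , 261.78740051],
       [  0.        , 475.77371616, 198.78194641],
       [  0.        ,   0.        ,   1.        ]]), 'rvec': array([ 2.1383781 , -2.1106316 ,  0.22526532]), 'tvec': array([-0.01298909,  0.49783351,  1.16958637])}
```

View pics/scene0.png

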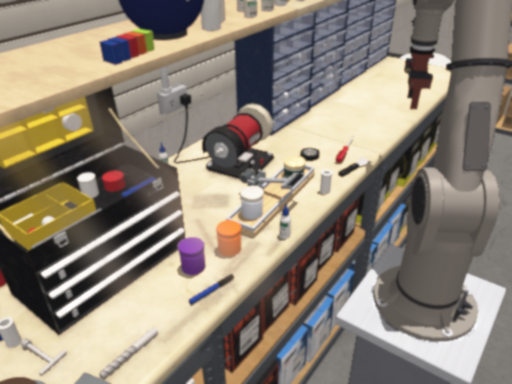

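View pics/top0.png

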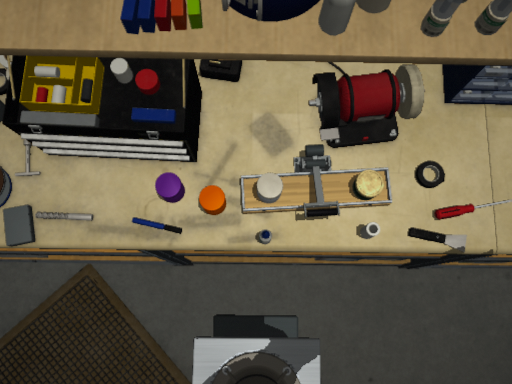

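Top view: the green tin with cream lid is at (369,184) and the pale-lid jar at (269,187). The gate hinge is at (313,158) and its roller at (320,211). The look-alikes are the orange (212,199) and purple (169,187) jars, which I rule out because they stand off the rail. The bystanders are the glue bottle (264,237), tube (371,229) and marker (157,226). Next is one close crop to check.

```bash
cat > h.py <<'E'
import cv2,numpy as np
def ray(i,uv,z):
    R=cv2.Rodrigues(i['rvec'])[0];c=-R.T@i['tvec']
    d=R.T@np.linalg.inv(i['mtx'])@np.array([uv[0],uv[1],1.]);return (c+d*(z-c[2])/d[2])
E
python3 - <<'E'
from cell import *
from h import *
im=cv2.imread("pics/top0.png");c=im[140:250,230:410]
cv2.imwrite("pics/crop0.png",cv2.resize(c,None,fx=4.4,fy=4.4,interpolation=cv2.INTER_CUBIC))
i=camera_info("top");print(grip_depth if 'grip_depth' in globals() else None)
hsv=cv2.cvtColor(im,cv2.COLOR_BGR2HSV)
for n,uv,z in [("tin",(369,184),.078),("jar",(269,187),.1),("roller",(320,211),.094),("c1",(241,177),.036),("c2",(388,168),.036),("c3",(244,213),.036),("c4",(390,204),.036),("glue",(264,237),.112),("tube",(372,229),.072)]:
    print(n,ray(i,uv,z).round(3))
for n,uv in (("tin",(369,184)),("jar",(269,187))): print(n,hsv[uv[1]-8:uv[1]+9:4,uv[0]].tolist())
E
```

```text
0.0187
tin [ 0.534 -0.276  0.078]
jar [ 0.518 -0.023  0.1  ]
roller [ 0.461 -0.149  0.094]
c1 [0.558 0.048 0.036]
c2 [ 0.588 -0.338  0.036]
c3 [0.463 0.039 0.036]
c4 [ 0.492 -0.34   0.036]
glue [ 0.392 -0.012  0.112]
tube [ 0.421 -0.282  0.072]
tin [[22, 111, 184], [22, 110, 200], [25, 100, 207], [22, 107, 201], [32, 81, 212]]
jar [[23, 38, 176], [22, 37, 184], [22, 35, 188], [22, 35, 196], [23, 32, 199]]
```

View pics/crop0.png

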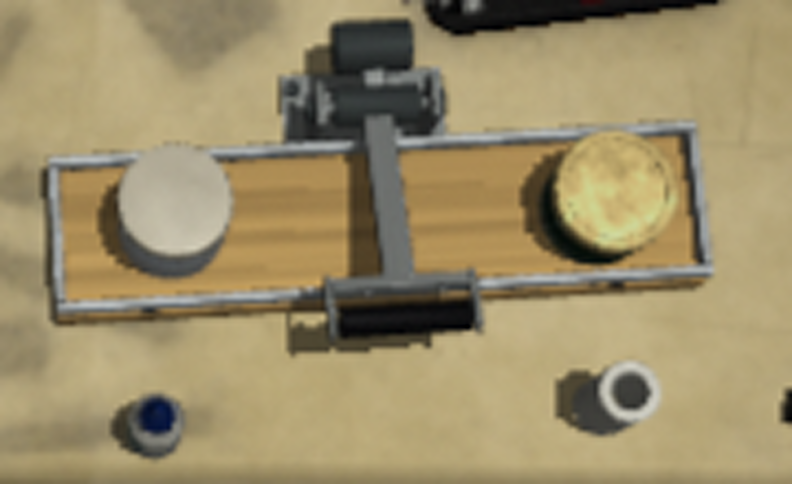

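The crop shows the jar lid at (175,201), the tin lid at (614,191) and the roller's centre at (407,316). The rail corners are at (47,162), (693,124), (57,312) and (710,270).

Run:
```python
from cell import *
from h import *
from scipy.spatial.transform import Rotation as Ro
i=camera_info("top");P=lambda u,v,z:ray(i,(230+u/4.4,140+v/4.4),z)
c=[P(*p,.036) for p in((47,162),(693,124),(57,308),(710,270))]
o=np.mean(c,0);y=(c[0]-c[1]+c[2]-c[3])/2;print("len",np.linalg.norm(y),"wid",np.linalg.norm(c[0]+c[1]-c[2]-c[3])/2)
y/=np.linalg.norm(y);x=np.array([y[1],-y[0],0]);yaw=np.degrees(np.arctan2(x[1],x[0]));print("o",o,"yaw",yaw)
for n,p in dict(tin=P(614,191,.078),jar=P(175,201,.1),roller=P(407,314,.097),r1=P(340,318,.097),r2=P(474,312,.097),glue=P(158,414,.112),tube=P(630,391,.072)).items():
    print(n,p.round(3),"rail",((p-o)@x*1000).round(1),((p-o)@y*1000).round(1))
s=get_state();R=Ro.from_quat(s['orientation'])
Rt=Ro.from_euler('z',yaw,degrees=True)*Ro.from_euler('x',180,degrees=True)
print("turn",np.degrees((R.inv()*Rt).as_rotvec()))
for n,q in (("pre",(-125,0)),("contact",(-92,0))):
    t=o+x*q[0]/1e3+y*q[1]/1e3;t[2]=.2
    print(n,t,"tool mm",R.inv().apply(t-s['position'])*1000)
```

```text
len 0.38662880515783765 wid 0.08869856700867325
o [ 0.52875993 -0.14744957  0.036     ] yaw 4.27556064129129
tin [ 0.536 -0.278  0.078] rail -2.7 -130.5
jar [ 0.521 -0.025  0.1  ] rail 1.5 122.6
roller [ 0.459 -0.155  0.097] rail -70.0 -2.4
r1 [ 0.456 -0.118  0.097] rail -70.0 35.1
r2 [ 0.461 -0.192  0.097] rail -71.1 -39.8
glue [ 0.399 -0.016  0.112] rail -119.2 140.2
tube [ 0.421 -0.285  0.072] rail -117.6 -128.7
turn [-0.0858894   0.02391765 21.55575391]
pre [ 0.4041078  -0.15676874  0.2       ] tool mm [ 295.4804879  -357.27370478   22.33661389]
contact [ 0.43701596 -0.15430848  0.2       ] tool mm [ 326.17248167 -345.14930765   22.3139647 ]
```

Rail size, roller and channel offsets agree with the given dimensions. I'm moving above the near side of the roller with the fingers shut and squared to the rail.

Request:
send_rows(motion=[[28,-33,0,0,0,4,40],[56,-66,0,0,0,8,0],[84,-99,0,0,0,12,0],[112,-132,0,0,0,16,0],[140,-165,0,0,0,20,0],[168,-198,0,0,0,21.5,0],[196,-231,5,0,0,21.5,0],[222,-264,10,0,0,21.5,0],[248,-297,15,0,0,21.5,0],[272,-330,20,0,0,21.5,0],[295,-357,22,0,0,21.5,0],[295,-357,22,0,0,21.5,0]])

```text
time_s: 1.3
position: [0.4048, -0.1531, 0.2004]
orientation: [0.999, 0.042, -0.0, -0.001]
contact_force: [-0.4, -0.2, 0.1]
grip_width: 0.006
grip_force: 0.0
```

```bash
cat >> h.py <<'E'
from scipy.spatial.transform import Rotation as Ro
O=np.array([.52876,-.14745,0]);A=np.radians(4.276);X=np.array([np.cos(A),np.sin(A),0]);Y=np.array([-X[1],X[0],0])
def rs(s):
    p=np.array(s['position']);e=Ro.from_quat(s['orientation'])*Ro.from_euler('x',180,degrees=True)
    print(round(s['time_s'],2),"rail xyz mm",((p-O)@X*1e3).round(1),((p-O)@Y*1e3).round(1),(p[2]*1e3).round(1),"yaw",e.as_euler('ZYX',degrees=True).round(2),"F",np.array(s['contact_force']).round(1),"w",s['grip_width'])
E
python3 - <<'E'
from cell import *
from h import *
rs(get_state())
im=read_camera("scene");cv2.imwrite("pics/s1.png",im)
E
```

```text
1.3 rail xyz mm -124.0 3.6 200.4 yaw [4.76 0.01 0.08] F [-0.4 -0.2  0.1] w 0.006179459784978635
```

Request:
send_rows(motion=[[0,0,30,0,0,0,0],[0,0,60,0,0,0,0],[0,0,90,0,0,0,0],[0,0,114,0,0,0,0],[5,0,118,0,0,0,0],[10,0,118,0,0,0,0],[10,0,118,0,0,0,0]])

```text
time_s: 2.05
position: [0.4159, -0.1576, 0.0838]
orientation: [0.999, 0.038, 0.001, 0.0]
contact_force: [-0.0, -0.3, -0.1]
grip_width: 0.006
grip_force: 0.0
```

Run:
```python
from cell import *
from h import *
rs(get_state())
im=read_camera("scene");cv2.imwrite("pics/s2.png",cv2.resize(im[110:270,180:400],None,fx=3.6,fy=3.6))
```

```text
2.05 rail xyz mm -113.3 -1.7 83.8 yaw [ 4.3  -0.14 -0.05] F [-0.  -0.3 -0.1] w 0.005817713531531795
```

View pics/s2.png

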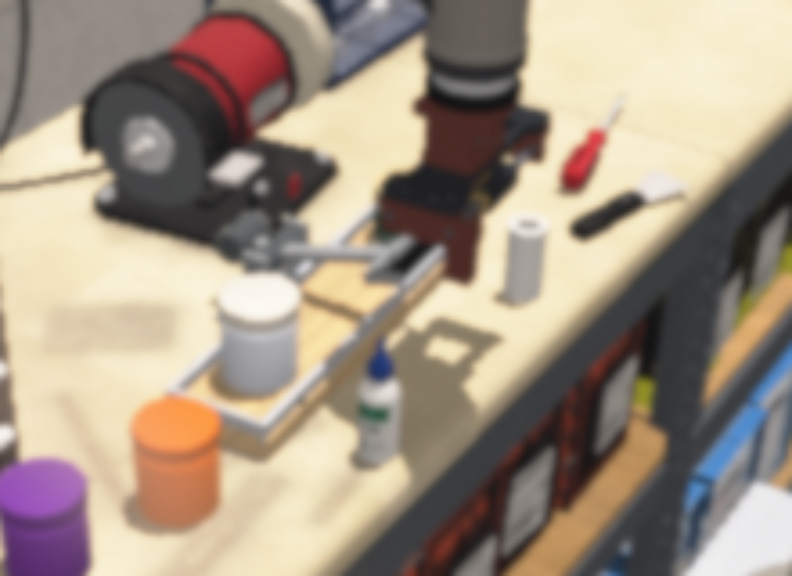

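The fingers stand on the robot's side of the roller, clear of it, and the roller, tube and glue are untouched. Now I push the roller up along its arc.

Request:
send_rows(motion=[[15,0,0,0,0,0,0],[24,0,-3,0,0,0,0],[29,0,-14,0,0,0,0],[35,0,-26,0,0,0,0],[42,0,-36,0,0,0,0],[49,0,-46,0,0,0,0],[57,0,-54,0,0,0,0]])

```text
time_s: 2.8
position: [0.4721, -0.1526, 0.138]
orientation: [0.999, 0.038, 0.001, 0.0]
contact_force: [-0.3, 0.5, -0.2]
grip_width: 0.004
grip_force: 0.5
```

Run:
```python
from cell import *
from h import *
rs(get_state())
im=read_camera("scene");cv2.imwrite("pics/s3.png",cv2.resize(im[110:270,180:400],None,fx=3.6,fy=3.6))
```

```text
2.8 rail xyz mm -56.9 -0.9 138.0 yaw [ 4.34 -0.09 -0.02] F [-0.3  0.5 -0.2] w 0.0040959268755507
```

View pics/s3.png

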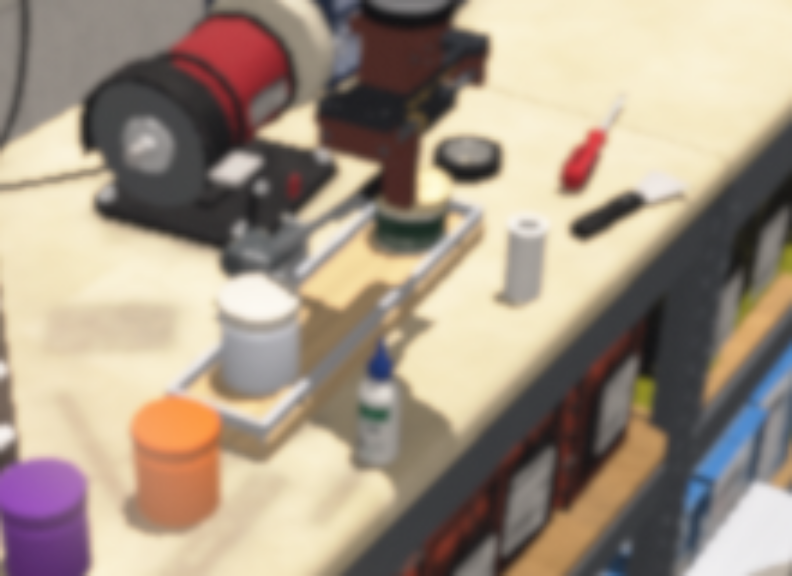

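The arm now rises at roughly 45° from the hinge (260,240) to the fingers at about (390,185). I keep pushing past the balance point, then back off.

Request:
send_rows(motion=[[10,0,-8,0,0,0,0],[20,0,-16,0,0,0,0],[30,0,-22,0,0,0,0],[41,0,-28,0,0,0,0],[52,0,-33,0,0,0,0],[63,0,-36,0,0,0,0],[75,0,-38,0,0,0,0],[88,0,-38,0,0,0,0],[96,0,-38,0,0,0,0],[96,0,-38,0,0,0,0],[60,0,-38,0,0,0,0],[20,0,-38,0,0,0,0]])

```text
time_s: 4.05
position: [0.4903, -0.1508, 0.1741]
orientation: [0.999, 0.038, -0.0, -0.0]
contact_force: [0.5, -1.3, 0.3]
grip_width: 0.005
grip_force: 0.0
```

Request:
send_rows(motion=[[0,0,0,0,0,0,0],[0,0,0,0,0,0,0],[0,0,0,0,0,0,0],[0,0,0,0,0,0,0]])

```text
time_s: 4.45
position: [0.492, -0.1509, 0.1748]
orientation: [0.999, 0.038, 0.0, -0.0]
contact_force: [-0.6, -0.1, -0.3]
grip_width: 0.003
grip_force: 0.0
```

Run:
```python
from cell import *
from h import *
rs(get_state())
im=read_camera("scene");cv2.imwrite("pics/s4.png",cv2.resize(im[110:270,180:400],None,fx=3.6,fy=3.6))
im=read_camera("top");cv2.imwrite("pics/t4.png",im)
```

```text
4.45 rail xyz mm -36.9 -0.7 174.8 yaw [ 4.37 -0.06  0.  ] F [-0.6 -0.1 -0.3] w 0.0032547749050160866
```

View pics/s4.png

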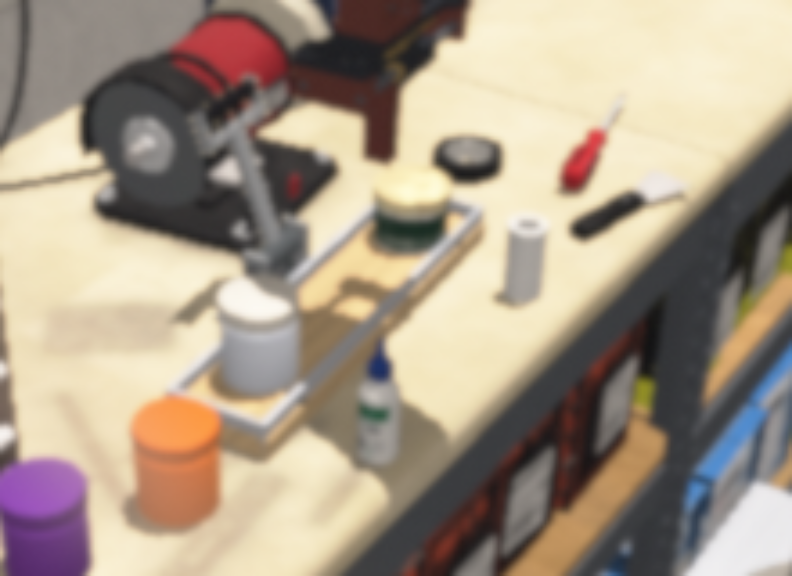

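The gate stands raised by itself, leaning back, with its roller end at (230,110). The tin (410,205) and jar (258,335) haven't moved. Next I move behind the tin.

Request:
send_rows(motion=[[0,40,0,0,0,0,0],[0,80,0,0,0,0,0],[10,120,0,0,0,0,0],[20,160,0,0,0,0,0],[35,200,0,0,0,0,0],[35,200,0,0,0,0,0],[35,200,30,0,0,0,0],[35,200,60,0,0,0,0],[35,200,90,0,0,0,0],[35,200,115,0,0,0,0],[35,200,129,0,0,0,0],[35,200,129,0,0,0,0]])

```text
time_s: 5.75
position: [0.5398, -0.3465, 0.0436]
orientation: [0.999, 0.038, -0.002, -0.001]
contact_force: [-0.1, -0.2, -0.7]
grip_width: 0.007
grip_force: 0.0
```

Run:
```python
from cell import *
from h import *
rs(get_state())
im=read_camera("scene");a=cv2.resize(im[110:230,200:400],None,fx=3,fy=3)
im=read_camera("top");b=cv2.resize(im[130:250,230:430],None,fx=3,fy=2.0)
cv2.imwrite("pics/s5.png",np.vstack([a,b])[:600])
```

```text
5.75 rail xyz mm -3.8 -199.4 43.6 yaw [4.38 0.18 0.14] F [-0.1 -0.2 -0.7] w 0.007246854465851214
```

View pics/s5.png

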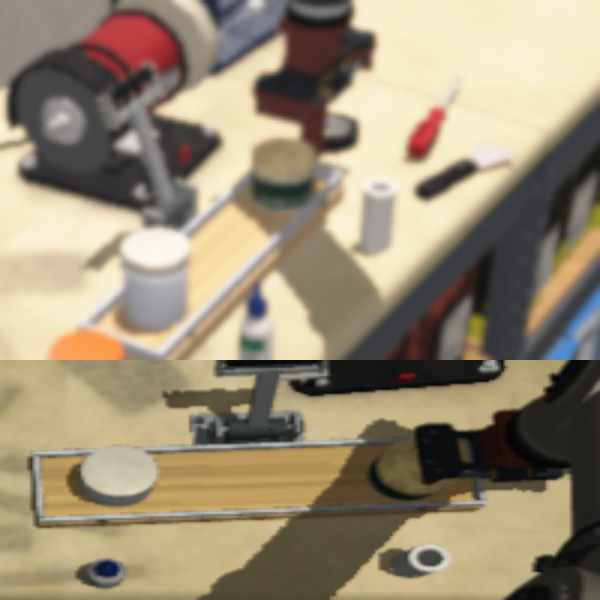

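The fingers are down just behind the tin, outside the end strip. Pushing slowly towards +y of the rail.

Request:
send_rows(motion=[[0,-10,0,0,0,0,0],[0,-18,0,0,0,0,0],[0,-25,0,0,0,0,0],[0,-33,0,0,0,0,0],[0,-42,0,0,0,0,0],[1,-52,0,0,0,0,0],[1,-62,0,0,0,0,0],[1,-73,0,0,0,0,0],[1,-84,0,0,0,0,0],[1,-95,0,0,0,0,0],[1,-104,0,0,0,0,0],[1,-110,0,0,0,0,0]])

```text
time_s: 7.05
position: [0.5334, -0.2369, 0.0456]
orientation: [0.999, 0.038, -0.0, -0.0]
contact_force: [1.2, -2.0, 1.5]
grip_width: -0.003
grip_force: 1.3
```

Request:
send_rows(motion=[[0,-8,0,0,0,0,0],[0,-17,0,0,0,0,0],[0,-26,0,0,0,0,0],[0,-35,0,0,0,0,0],[0,-43,0,0,0,0,0],[0,-50,0,0,0,0,0],[0,-56,0,0,0,0,0],[0,-60,0,0,0,0,0],[0,-62,0,0,0,0,0],[0,-62,0,0,0,0,0]])

```text
time_s: 8.05
position: [0.5287, -0.1759, 0.0455]
orientation: [0.999, 0.038, -0.0, -0.0]
contact_force: [0.6, 0.7, 0.2]
grip_width: 0.005
grip_force: 0.0
```

Run:
```python
from cell import *
from h import *
rs(get_state())
im=read_camera("scene");a=cv2.resize(im[110:230,200:400],None,fx=3,fy=3)
im=read_camera("top");cv2.imwrite("pics/t6.png",im);b=cv2.resize(im[150:230,230:430],None,fx=3,fy=3.0)
cv2.imwrite("pics/s6.png",np.vstack([a,b])[:600])
```

```text
8.05 rail xyz mm -2.2 -28.3 45.5 yaw [4.35 0.02 0.03] F [0.6 0.7 0.2] w 0.00516263461965754
```

View pics/s6.png

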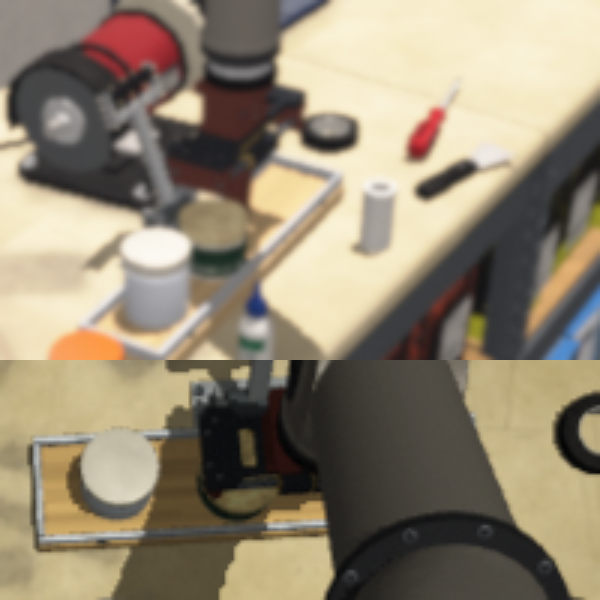

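The tin is past the raised gate at (214,230) and short of the jar at (156,280). I'll cast rays to size the remaining gap.

Run:
```python
from cell import *
from h import *
s=camera_info("scene");t=camera_info("top")
def r(p): return ((p-O)@X*1e3).round(1),((p-O)@Y*1e3).round(1)
print("tin",r(ray(s,(200+214/3,110+220/3),.078)),"jar",r(ray(s,(200+156/3,110+248/3),.1)))
print("tin left edge top view",r(ray(t,(230+198/3,150+125/3),.05)))
# before the push, for offset
print("tin0 scene",r(ray(s,(200+284/3,110+158/3),.078)))
```

```text
tin (np.float64(-7.6), np.float64(26.9)) jar (np.float64(-2.4), np.float64(127.9))
tin left edge top view (np.float64(-7.0), np.float64(53.9))
tin0 scene (np.float64(-10.0), np.float64(-119.7))
```

Request:
send_rows(motion=[[0,-5,0,0,0,0,0],[0,-10,0,0,0,0,0],[0,-15,0,0,0,0,0],[0,-20,0,0,0,0,0],[0,-24,0,0,0,0,0],[0,-27,0,0,0,0,0],[0,-27,0,0,0,0,0],[0,-20,0,0,0,0,0],[0,0,0,0,0,0,0],[0,30,0,0,0,0,0],[0,60,0,0,0,0,0],[0,90,0,0,0,0,0]])

```text
time_s: 9.35
position: [0.5355, -0.268, 0.0457]
orientation: [0.999, 0.038, -0.0, 0.0]
contact_force: [1.0, 0.6, 0.6]
grip_width: 0.005
grip_force: 0.0
```

Request:
send_rows(motion=[[0,0,-30,0,0,0,0],[0,30,-70,0,0,0,0],[0,60,-110,0,0,0,0],[0,90,-140,0,0,0,0],[0,90,-140,0,0,0,0],[0,90,-140,0,0,0,0]])

```text
time_s: 9.95
position: [0.542, -0.3569, 0.1858]
orientation: [0.999, 0.037, 0.0, 0.0]
contact_force: [0.3, -0.5, -1.8]
grip_width: 0.004
grip_force: 0.0
```

Run:
```python
from cell import *
from h import *
rs(get_state())
im=read_camera("scene");a=cv2.resize(im[110:210,220:360],None,fx=4,fy=3)
im=read_camera("top");cv2.imwrite("pics/t7.png",im);b=cv2.resize(im[150:225,230:370],None,fx=4,fy=4)
cv2.imwrite("pics/s7.png",np.vstack([a,b])[:600])
```

```text
9.95 rail xyz mm -2.4 -209.8 185.8 yaw [ 4.21 -0.03 -0.02] F [ 0.3 -0.5 -1.8] w 0.0036934480409194356
```

View pics/s7.png

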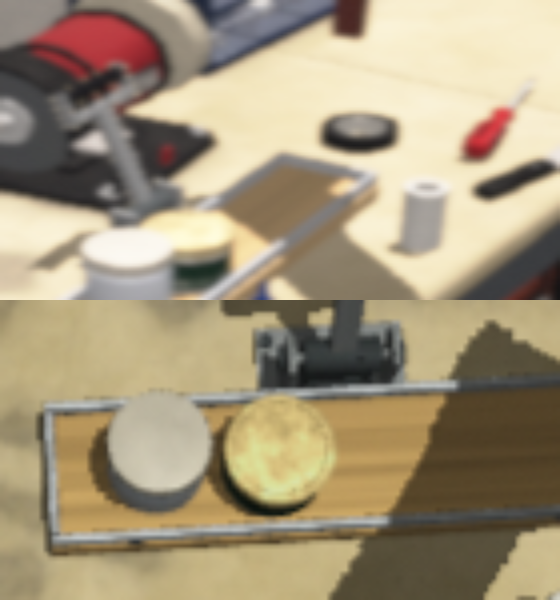

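Top view: the jar lid is at (160,442), where it was, with the tin beside it at (280,449) and the gate still up. A last check of the distance follows; the script hands in only if it is within limits.

Run:
```python
from cell import *
from h import *
t=camera_info("top")
def r(p): return np.array([(p-O)@X*1e3,(p-O)@Y*1e3])
a=r(ray(t,(230+280/4,150+149/4),.078));b=r(ray(t,(230+160/4,150+142/4),.1))
d=np.linalg.norm(a-b);print(a,b,d)
if d<80 and abs(a[0])<10: print(hand_in())
```

```text
[-2.14437078 45.86054922] [  1.87966857 121.97336466] 76.21911550212236
the job is handed in; nothing more can be done
None
```

The job is handed in: the gate stands raised by itself, the tin is about 76 mm from the jar's centre (limit 85 mm), and the jar stands where it was; the judge's verdict was not shown.

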